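Test a valve stem and log the pass at the laser-marking station

ROBOT

A 6-joint arm with a two-finger parallel gripper is mounted at the origin on the work surface. World frame = base frame: x ahead of the robot, y to its left, z up, the work surface at z = 0. Lengths are in m, angles in rad, forces in N, time in s.
With the tool pointing down it reaches from about 0.25 to 0.775 m from the base axis. Payload 4 kg.
Tool frame: the origin (TCP) lies midway between the tips of the shut fingers; the grasp point (between the pads) lies 19 mm behind it; z points along the fingers, y is the line along which they close (so a half turn about z gives the same grasp; the last joint's range is limited). The gripper opens to 94 mm and grips with 3 to 60 N. Pads are 16 mm wide; open, the fingers measure 119 mm over their backs; the gripper's body (75 mm by 177 mm) begins 78 mm behind the grasp point.
Start: joints at [-1.256, 0.087, 1.371, -0, 1.684, -0.103], TCP at [0.223, -0.503, 0.168] pointing down, gripper open.
Joint ranges: [-3.1, 3.1], [-0.76, 2.03], [0.27, 2.55], [-1.08, 4.22], [0.17, 2.65], [-2.57, 2.57]. Speed limits (rad/s): [2.79, 2.79, 3.14, 3.14, 3.14, 3.14].

INTERFACE

Orientations are given as [roll, pitch, yaw] about the fixed x, y, z axes, in that order (R = Rz(yaw) Ry(pitch) Rx(roll)).
In Python, from bench import robot gives the robot as it stands. The module is installed in compiled form; this text tells all that it offers.
- The arm moves only by the tool arm_command, never from a script. Its argument "targets" is a list of rows, each a list of 4 numbers: the shift along the world's x, y, z as a fraction of full scale, then the turn about the world's z as a fraction of full scale. A call has 1 to 8 rows; each row is the pose to reach, as a shift and turn from the pose commanded when the call began; what a row does not reach only later rows make up. Full scale, the value 1, is 0.5 m for a shift and 120 degrees for a turn. A row lasts 1/12 s, in which the tool goes at most 41.7 mm and 7.16 degrees, less where a joint would pass 70% of its speed; a pose out of reach is approached as far as the arm can. A call with a number of a shift or a turn outside -1 to 1 is refused whole. A call with a gripper value outside its range is refused whole. "claw" is the closure, from 0 (fully open) to 1 (shut), set as the call begins (left out, the last holds). The fingers move at their own pace and stop on an object; the grip force is fixed at half the most. Time passes only in rows, so rows that repeat a pose let the fingers close. It gives the time, the measured TCP pose, the force, the opening and the grip force at its end, in the units of the state.
- robot.get_obs(): the state, without advancing time (a new reading comes with each control period).
- robot.snapshot(name): name is "side" or "top"; returns the picture (384x512x3 uint8, red, green, blue); there is no depth.
- robot.camera_info(name): a dict with "vfov" (degrees; the focal length in pixels is half the picture's height over the tangent of half this angle, whatever the lens; pixels are square), "cx", "cy" (the principal point, pixels), "k1" (the pictures are not rectified: a ray, as slopes to the right and down, at radius r is drawn at 1 + k1 r^2 times it, then the intrinsics apply), "extrinsics" (4x4, takes a point from camera to world coordinates). Camera axes: x right, y up, looking along -z (the intrinsics and any distortion apply to the point x, -y, -z); pixel columns grow to the right and rows downward; lengths in m; the calibration is good to about 2 mm. A picture is of the moment at which its call begins. camera_info takes no time and is no camera call.
- robot.close_job(): hands the job in; it is judged then, once.
The state is a dict: "time": time; "joint_positions": joint angles; "qvel": joint speeds; "joint_torque": joint torques, N m; "tool_pos": TCP position; "ee_rot": TCP orientation; "wrist_force": force on the tool from outside, world axes, zero at the start; "wrist_torque": the same for the moment, N m; "width": finger opening in m; "finger_force": force on a finger pad.
Only numpy, scipy, OpenCV 4.12 (cv2) and the standard library are available. Lean on these libraries where they do the work, as an engineer would, in place of code of your own. Each camera call takes 0.05 s, during which the arm holds its last target. There are 200 camera calls.

TASK

Check the valve with the red collar before it is marked: with your fingertips gently press its steel stem all the way down and let it spring back up, then press the green button on the console all the way down to log the pass, and withdraw. Leave the valve standing in its nest, do not grasp or lift anything, and do not touch the other two valves, the yellow button or the screwdriver.

Things in the scene. Friction and masses are not known exactly. Their poses are not given: they have to be found in the camera images.
- valve_red: Black valve, red collar, 0.25 kg, upright and loose in a nest of the fixture. Origin: centre of its underside, 24 mm above the table; z up, x along its side ports (78 mm overall). Body 36 mm wide to 40 mm up, collar 46 mm wide to 54, steel neck 22 mm wide to 66, then the steel spring stem: cap 18 mm wide, flat top 85 mm above the origin. This is the valve to test.
- stem_red_top (a point): Centre of the flat top of the red-collared valve's stem cap (18 mm diameter); moves with the stem.
- stem_red (a joint): Travel of the red-collared valve's stem in m: 0 up, 0.008 fully pressed straight down. Spring: starts to move at about 1 N, about 4 N fully down, then a hard stop; it rises by itself when released.
- valve_blue: Black valve, blue collar, 0.25 kg, upright and loose in a nest of the fixture. Origin: centre of its underside, 24 mm above the table; z up, x along its side ports (78 mm overall). Body 36 mm wide to 40 mm up, collar 46 mm wide to 54, steel neck 22 mm wide to 66, then the steel spring stem: cap 18 mm wide, flat top 85 mm above the origin. Leave alone.
- stem_blue (a joint): Stem of the blue-collared valve, same as stem_red. Leave alone.
- valve_white: Black valve, white collar, 0.25 kg, upright and loose in a nest of the fixture. Origin: centre of its underside, 24 mm above the table; z up, x along its side ports (78 mm overall). Body 36 mm wide to 40 mm up, collar 46 mm wide to 54, steel neck 22 mm wide to 66, then the steel spring stem: cap 18 mm wide, flat top 85 mm above the origin. Leave alone.
- stem_white (a joint): Stem of the white-collared valve, same as stem_red. Leave alone.
- fixture: Perforated aluminium bed plate, 200 x 280 x 12 mm, with a steel block 70 x 250 mm bolted along its middle, top 34 mm above the table, fixed. Origin: centre of the underside. Three round nests, 10 mm deep, in a row along its y, 85 mm apart, each holding one valve; which valve is in which nest varies.
- console: Grey operator's box, 100 x 160 mm, 50 mm high, fixed to the table. Origin: centre of the underside. Two push buttons stand on its top, 80 mm apart along its y; which is on which side varies. It may be to the left or right of the fixture.
- btn_green_base: Black housing of the green push button on the console, together with that button. Origin: underside of the housing, 50 mm above the table.
- btn_green_top (a point): Centre of the top of the green push button (28 mm diameter, in a black housing 44 mm across and 12 mm high) on the console: 72 mm above the table when up, 66 mm when fully pressed; the housing rim is at 62 mm.
- btn_green (a joint): Travel of the green button in m: 0 up, 0.006 fully pressed straight down, which takes about 5 N; it springs back by itself.
- btn_yellow_base: Black housing of the yellow push button (28 mm diameter) on the console, together with that button. Origin: underside of the housing. Leave alone.
- btn_yellow (a joint): Travel of the yellow button in m, same as btn_green. Leave alone.
- screwdriver: Loose screwdriver with orange handle, about 180 mm long, handle about 25 mm thick. Origin: under the middle of its length, handle towards its -x. Lying on the far strip of the bed plate (12 mm above the table), behind the valves and parallel to their row. Leave alone.
Not all that is in view belongs to the job. Leave any purple look-alike of the valve_red alone.

How it is judged:
On the way, in this order (a step that is already met when the one before it is completed fails the run):
1. the red-collared valve's stem is pressed down (more than 6.5 of its 8 mm) (value of joint stem_red above 0.0065 m), for 0.05 s.
2. the stem has sprung back up (less than 1.5 mm) (value of joint stem_red below 0.0015 m), for 0.1 s.
3. the green button is pressed down (more than 4.8 of its 6 mm) (value of joint btn_green above 0.0048 m), for 0.05 s.
At the end, for the whole second after the job is handed in: All stems and both buttons are up again (within 1.5 mm), all three valves stand in their nests within 6 mm of where they began and upright within 0.12 rad, the red-collared one is at rest, and the screwdriver is within 10 mm of where it lay (value of joint each of stem_red, stem_blue, stem_white, btn_green, btn_yellow below 0.0015 m and distance of each of valve_red, valve_blue, valve_white from where it was at the start of the episode below 0.006 m and angle between each of valve_red, valve_blue, valve_white's own z axis and vertical below 0.12 rad and linear speed of valve_red below 0.02 m/s and distance of screwdriver from where it was at the start of the episode below 0.01 m); the robot touches nothing.
It fails at once if the red-collared valve is lifted, pulled or tipped out of its nest (more than 8 mm or 0.2 rad) (distance of valve_red from where it was at the start of the episode above 0.008 m or angle between valve_red's own z axis and vertical above 0.2 rad).
It fails at once if the red-collared valve, the green button or the console is pressed roughly (more than 30 N) (contact force between any of the fingers, the arm and valve_red above 30 N or contact force between any of the fingers, the arm and btn_green_base above 30 N or contact force between any of the fingers, the arm and console above 30 N).
It fails at once if the blue- or white-collared valve is touched (more than 1 N), pressed or moved 6 mm (contact force between any of the fingers, the arm and valve_blue above 1 N or value of joint any of stem_blue, stem_white above 0.002 m or distance of any of valve_blue, valve_white from where it was at the start of the episode above 0.006 m or contact force between any of the fingers, the arm and valve_white above 1 N).
It fails at once if the yellow button is touched (more than 1 N) or pressed (contact force between any of the fingers, the arm and btn_yellow_base above 1 N or value of joint btn_yellow above 0.0015 m).
It fails at once if the screwdriver is touched (more than 1 N) or moved 10 mm (contact force between any of the fingers, the arm and screwdriver above 1 N or distance of screwdriver from where it was at the start of the episode above 0.01 m).
It also fails if it takes over 42 s, if anything falls off the work surface, if the arm or the gripper's body presses on something with over 40 N, if the wrist force passes 120 N, or if a joint passes its speed limit or range.

## Working session

There is one attempt and no reset: what is moved stays moved. The work goes in short steps, Python scripts to look and compute and a tool call to move; the robot and the scene stay as the last step left them, time stands still between calls to the robot, and variables do not carry over. Pictures are saved under pics/ and viewed, at most 10 in all, crops included, and the job is handed in when it is done.

Besides the shell and the picture viewer there is one more tool, called after "Emit:" as name([rows], argument=value, ...), one row to a line, values as JSON. arm_command: Moves the arm, as the interface text tells. Shift numbers are shares of 0.5 m and turn numbers shares of 120 degrees, none past 1 either way. Its arguments: {"type":"object","properties":{"targets":{"type":"array"},"claw":{"type":"number"}},"required":["targets"]}

```bash
mkdir -p pics; python3 - <<'E'
from bench import robot
import cv2
for n in("top","side"):
    im=robot.snapshot(n); cv2.imwrite(f"pics/{n}0.png",im[:,:,::-1]); i=robot.camera_info(n); print(n,i)
o=robot.get_obs();print(o)
E
```

```text
top {'vfov': 57.07540354046453, 'cx': 259.62234320068137, 'cy': 190.9338708157403, 'k1': -0.08891745787056407, 'extrinsics': array([[-0.01508998,  0.99700593, -0.07583841,  0.486634  ],
       [-0.9998358 , -0.01580686, -0.00886138,  0.01750706],
       [-0.01003362,  0.07569224,  0.99708074,  0.88016637],
       [ 0.        ,  0.        ,  0.        ,  1.        ]])}
side {'vfov': 49.30002482251177, 'cx': 259.82086438919555, 'cy': 189.97751310218763, 'k1': -0.09534892097766072, 'extrinsics': array([[-0.8828069 ,  0.25070954, -0.39723635,  0.22893873],
       [-0.469653  , -0.4869962 ,  0.73638356,  0.63486478],
       [-0.00883421,  0.83664773,  0.54767009,  0.56375736],
       [ 0.        ,  0.        ,  0.        ,  1.        ]])}
{'time': 0.1, 'joint_positions': array([-1.25614306e+00,  8.78940460e-02,  1.37209161e+00, -8.06956863e-06,
        1.68359971e+00, -1.03097145e-01]), 'qvel': array([ 2.50629721e-04, -2.35263425e-03, -3.44683064e-03,  1.82809317e-03,
        3.23143872e-05,  5.85685903e-04]), 'joint_torque': array([ 2.44968629e-03, -3.41252840e+01, -3.03301191e+01,  7.19933328e-02,
        3.04898189e-02, -8.86861085e-05]), 'tool_pos': array([ 0.22295601, -0.50216301,  0.16692006]), 'ee_rot': array([-3.13960970e+00, -1.97101647e-04,  4.17749318e-01]), 'wrist_force': array([ 0.07901866, -0.37699193,  0.13052879]), 'wrist_torque': array([ 0.0597178 ,  0.06123399, -0.00034328]), 'finger_force': 0.0, 'width': 0.09403354587388597}
```

View pics/top0.png

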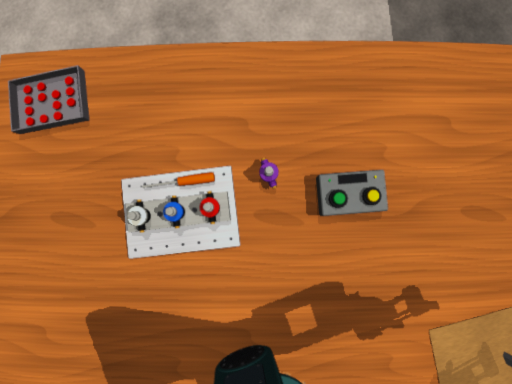

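View pics/side0.png

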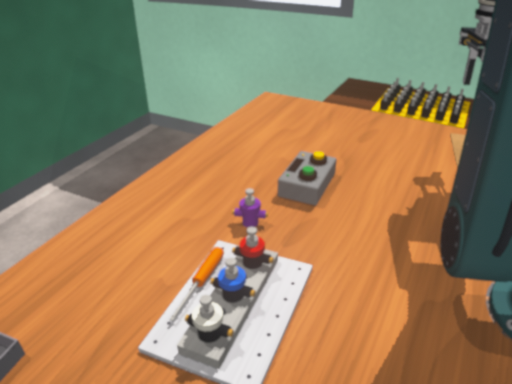

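The top view shows the red valve at about (209,208), with blue at (174,212) and white at (138,216). The green button is at (339,198), yellow at (373,196), and the purple look-alike at (268,172). The side view shows the red stem cap near (252,231) and green at (308,172). Next I'll measure by masks and rays.

```bash
cat > h.py <<'E'
import numpy as np,cv2
from bench import robot
def cam(n):
    i=robot.camera_info(n); f=192/np.tan(np.radians(i["vfov"]/2))
    return np.array([[f,0,i["cx"]],[0,f,i["cy"]],[0,0,1]]),np.array([i["k1"],0,0,0.]),i["extrinsics"]
def ray(n,p):
    K,d,E=cam(n); u=cv2.undistortPoints(np.array([[p]],float),K,d)[0,0]
    return E[:3,3],E[:3,:3]@np.array([u[0],-u[1],-1])
def plane(n,p,z):
    o,r=ray(n,p); return o+r*(z-o[2])/r[2]
def tri(a,b):
    (o,r),(q,s)=ray("top",a),ray("side",b)
    t=np.linalg.lstsq(np.c_[r,-s],q-o,rcond=None)[0]
    A,B=o+r*t[0],q+s*t[1]; return (A+B)/2,np.linalg.norm(A-B)
def project(n,P):
    K,d,E=cam(n); c=E[:3,:3].T@(np.array(P)-E[:3,3]); c=c*[1,-1,-1]
    return cv2.projectPoints(c[None],np.zeros(3),np.zeros(3),K,d)[0][0,0]
E
python3 - <<'E'
from h import *
T=cv2.imread("pics/top0.png");S=cv2.imread("pics/side0.png")
R={"top":{"red":(190,190,230,228),"blue":(160,196,188,226),"green":(325,185,352,212),"yellow":(362,184,386,208)},
 "side":{"red":(230,230,272,265),"blue":(212,262,250,296),"green":(295,160,318,182),"yellow":(308,148,328,165)}}
H={"red":(0,8),"blue":(105,125),"green":(55,85),"yellow":(24,34)}
for n,I in(("top",T),("side",S)):
  hsv=cv2.cvtColor(I,cv2.COLOR_BGR2HSV)
  for k,(x0,y0,x1,y1) in R[n].items():
    h=hsv[y0:y1,x0:x1]; m=(h[...,0]>=H[k][0])&(h[...,0]<=H[k][1])&(h[...,1]>150)&(h[...,2]>70)
    if k=="red": m|=(h[...,0]>172)&(h[...,1]>150)&(h[...,2]>70)
    nn,l,s,c=cv2.connectedComponentsWithStats(m.astype(np.uint8)); j=1+np.argmax(s[1:,4])
    hull=cv2.convexHull(np.argwhere(l==j)[:,::-1].astype(np.int32)); (ex,ey),ax,_=cv2.minAreaRect(hull)
    M=cv2.moments(hull); p=np.array([M["m10"]/M["m00"]+x0,M["m01"]/M["m00"]+y0])
    z={"red":.076,"blue":.076}.get(k,.071)
    print(n,k,p.round(1),s[j],np.round(ax,1),plane(n,p,z).round(4))
    R[n][k]=p
for k in("red","blue","green","yellow"): print(k,tri(R["top"][k],R["side"][k]))
a=cv2.resize(T[185:235,185:235],(400,400),interpolation=cv2.INTER_CUBIC);b=cv2.resize(S[215:275,225:285],(400,400),interpolation=cv2.INTER_CUBIC)
cv2.imwrite("pics/crop.png",np.hstack([a,b]))
E
```

```text
top red [209.1 207. ] [ 10   7  20  21 232] [19.8 19.1] [0.5129 0.1405 0.076 ]
top blue [172.9 211.2] [  3   5  21  21 228] [19.8 19.1] [0.5045 0.2241 0.076 ]
top green [339.2 197.7] [  9   7  12  12 112] [11. 11.] [ 0.5296 -0.1582  0.071 ]
top yellow [373.3 195.2] [  6   5  12  13 123] [12. 11.] [ 0.5342 -0.2379  0.071 ]
side red [251.6 246.1] [  9   7  26  20 304] [19. 25.] [0.5106 0.1457 0.076 ]
side blue [231.6 277.6] [  6   6  27  22 250] [19.9 26.4] [0.5017 0.2287 0.076 ]
side green [308.  168.7] [11  8  5  2  6] [4. 1.] [ 0.5291 -0.1592  0.071 ]
side yellow [318.5 154. ] [ 6  4 10  5 40] [9. 4.] [ 0.5337 -0.238   0.071 ]
red (array([0.51307417, 0.14124017, 0.07156911]), np.float64(0.0001160711431625255))
blue (array([0.50437704, 0.22514591, 0.07160922]), np.float64(0.00041108667456489094))
green (array([ 0.5291778 , -0.15824742,  0.07146313]), np.float64(0.0008328386293288066))
yellow (array([ 0.53396508, -0.23798888,  0.07094332]), np.float64(0.0005662751302213478))
```

View pics/crop.png

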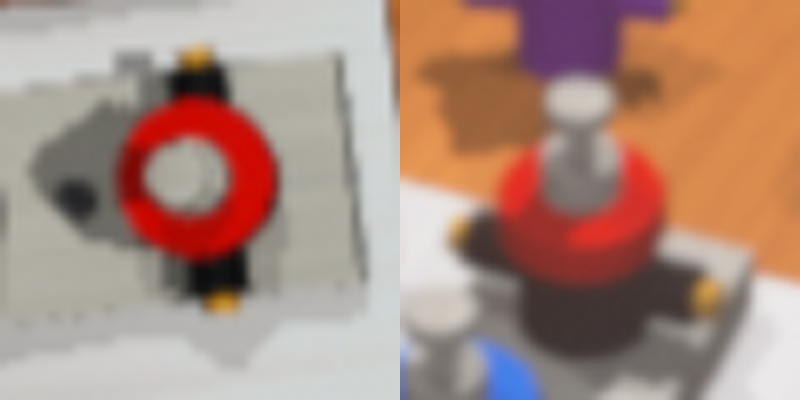

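The crop shows the red collar centre at about (209,207) and its cap near (207.3,207.3) in the top view, and near (251.7,230) in the side view. The measured 84 mm valve spacing and 80 mm button spacing match the given sizes. I'll shut the fingers and travel at height, in two hops.

Emit:
arm_command([
  [0.07, 0.16, 0.03, 0],
  [0.14, 0.32, 0.04, 0],
  [0.2, 0.45, 0.04, 0],
  [0.26, 0.56, 0.04, 0],
  [0.28, 0.62, 0.04, 0],
  [0.28, 0.64, 0.04, 0],
  [0.28, 0.64, 0.04, 0],
  [0.28, 0.64, 0.04, 0],
], claw=1)

```text
time: 0.77
tool_pos: [0.3567, -0.1963, 0.1872]
ee_rot: [-3.141, -0.0, 0.417]
wrist_force: [1.0, 0.1, -0.3]
width: 0.0441
finger_force: 0.0
```

```bash
python3 - <<'E'
from h import *
print(tri((207.3,207.3),(251.7,230)),plane("top",(207.3,207.3),.109),plane("side",(251.7,230),.109))
print(robot.get_obs()["tool_pos"],robot.get_obs()["width"])
E
```

```text
(array([0.51187334, 0.14006111, 0.10773076]), np.float64(0.0015109923320569547)) [0.5111514  0.13952617 0.109     ] [0.5118083  0.14168143 0.109     ]
[ 0.35667733 -0.19630203  0.18723729] 0.04412248476112428
```

Emit:
arm_command([
  [0.06, 0.08, 0, 0],
  [0.12, 0.16, 0, 0],
  [0.17, 0.24, 0, 0],
  [0.21, 0.32, 0, 0],
  [0.24, 0.4, 0, 0],
  [0.26, 0.48, 0, 0],
  [0.28, 0.55, 0, 0],
  [0.29, 0.61, 0, 0],
])

```text
time: 1.43
tool_pos: [0.5, 0.1002, 0.1868]
ee_rot: [-3.142, 0.001, 0.418]
wrist_force: [0.9, -0.2, 0.2]
width: 0.0005
finger_force: 0.0
```

Emit:
arm_command([
  [0, 0, 0, 0],
  [0, 0, 0, 0],
  [0, 0, 0, 0],
  [0, 0, 0, 0],
])

```text
time: 1.77
tool_pos: [0.4995, 0.0969, 0.1873]
ee_rot: [3.141, 0.001, 0.416]
wrist_force: [-0.3, -0.3, 0.4]
width: 0.0007
finger_force: 0.0
```

Emit:
arm_command([
  [0.027, 0.05, 0, 0],
  [0.027, 0.087, 0, 0],
  [0.027, 0.087, -0.03, 0],
  [0.027, 0.087, -0.06, 0],
  [0.027, 0.087, -0.09, 0],
  [0.027, 0.087, -0.12, 0],
  [0.027, 0.087, -0.12, 0],
  [0.027, 0.087, -0.12, 0],
])

```text
time: 2.43
tool_pos: [0.5127, 0.14, 0.127]
ee_rot: [-3.141, 0.002, 0.415]
wrist_force: [0.5, -0.1, 0.1]
width: 0.0005
finger_force: 0.0
```

```bash
python3 - <<'E'
from h import *
o=robot.get_obs();print(o["tool_pos"],o["wrist_force"])
S=robot.snapshot("side")[:,:,::-1];T=robot.snapshot("top")[:,:,::-1]
print(project("side",o["tool_pos"]),project("side",[.513,.1405,.109]),project("top",o["tool_pos"]))
cv2.imwrite("pics/c1.png",np.hstack([cv2.resize(S[180:270,210:300],(400,400),interpolation=cv2.INTER_CUBIC),cv2.resize(T[160:260,160:260],(400,400),interpolation=cv2.INTER_CUBIC)]))
E
```

```text
[0.51271063 0.14004582 0.12697756] [ 0.49192263 -0.09155395  0.11141272]
[251.49396713 221.09924398] [251.42854821 229.42348119] [205.73199169 206.32662821]
```

View pics/c1.png

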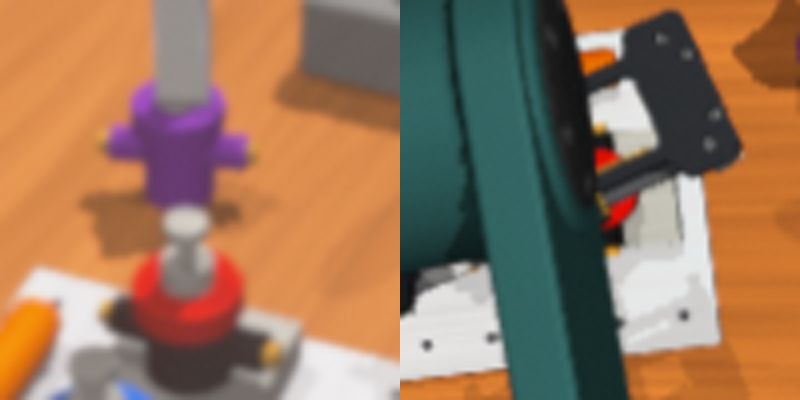

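The side crop shows the valve undisturbed, but the finger seems to end near row 204 rather than the predicted 221. I'll look more closely before going lower.

```bash
python3 - <<'E'
from h import *
S=robot.snapshot("side")[:,:,::-1]
cv2.imwrite("pics/c2.png",cv2.resize(S[100:250,160:360],(800,600),interpolation=cv2.INTER_CUBIC))
o=robot.get_obs();print(o["tool_pos"],o["joint_positions"],o["ee_rot"])
E
```

```text
[0.51418653 0.14101947 0.1291234 ] [ 1.61444191e-01  5.83859411e-02  1.47826323e+00 -1.71696737e-04
  1.60231256e+00  1.31574369e+00] [ 3.14076283e+00 -2.50252524e-03  4.16492227e-01]
```

View pics/c2.png

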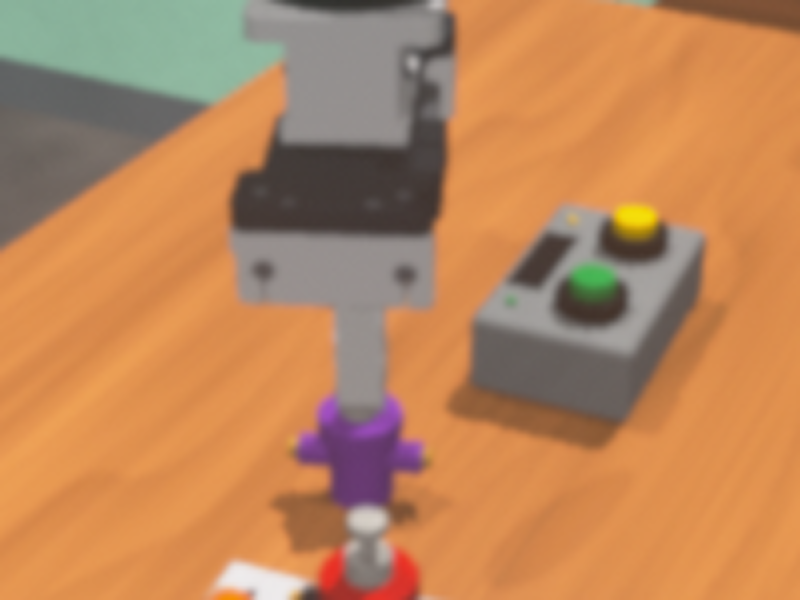

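The side view puts the fingertip near (250,203), over the purple valve, when it should be around (251,221). I'll check this against the top view.

```bash
python3 - <<'E'
from h import *
T=robot.snapshot("top")[:,:,::-1]
cv2.imwrite("pics/t2.png",cv2.resize(T[130:384,100:440],(800,598),interpolation=cv2.INTER_CUBIC))
for P in([.513,.14,.127],[.513,.14,.165],[.526,.0857,.127],[.513,.14,.224]): print(P,project("side",P),project("top",P))
print(project("top",[0,0,.1]),project("top",[.2,0,0]))
p=plane("top",(268,172),.07);print(p)
E
```

```text
[0.513, 0.14, 0.127] [251.35888731 221.02703172] [205.75094625 206.19080329]
[0.513, 0.14, 0.165] [250.90008638 202.85025674] [202.7263115  205.57980979]
[0.526, 0.0857, 0.127] [259.56133994 202.88366871] [230.99574585 199.74302916]
[0.513, 0.14, 0.224] [250.1376494  172.34727757] [197.34477011 204.49180805]
[274.44565626 437.70022526] [272.08112877 334.01580924]
[0.59182469 0.00468624 0.07      ]
```

View pics/t2.png

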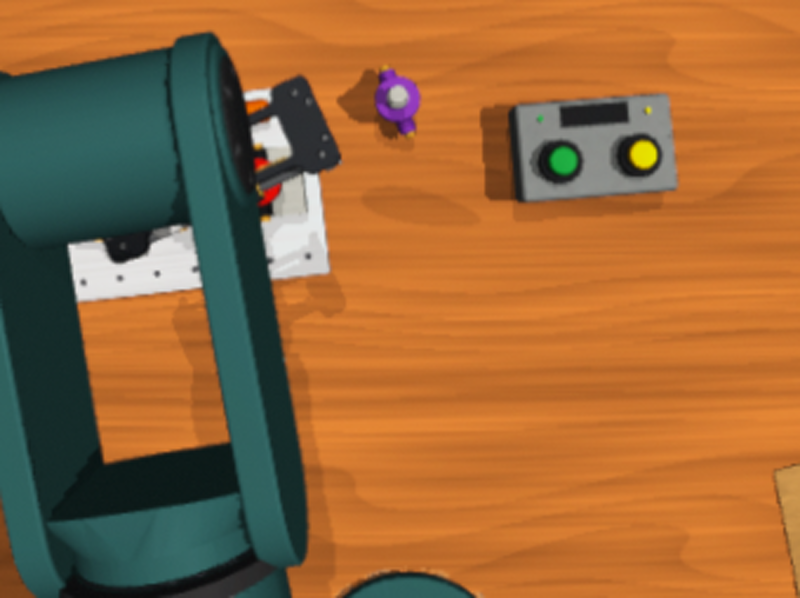

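The lateral position agrees in both views: the column matches, and the gripper body end lands where predicted. The tip, though, appears about 35–40 mm higher than reported. I'll lower in small steps and watch the force.

Emit:
arm_command([
  [0, 0, -0.01, 0],
  [0, 0, -0.02, 0],
  [0, 0, -0.026, 0],
  [0, 0, -0.026, 0],
])

```text
time: 2.97
tool_pos: [0.5125, 0.1416, 0.1132]
ee_rot: [-3.141, 0.002, 0.418]
wrist_force: [-0.4, -0.1, 0.1]
width: 0.0002
finger_force: 0.0
```

```bash
python3 - <<'E'
from h import *
for _ in range(3):
    S=robot.snapshot("side")[:,:,::-1]; o=robot.get_obs();print(o["tool_pos"],o["wrist_force"])
print(project("side",o["tool_pos"]))
cv2.imwrite("pics/c3.png",cv2.resize(S[165:265,205:305],(600,600),interpolation=cv2.INTER_CUBIC))
E
```

```text
[0.51272696 0.14167109 0.11373055] [ 0.10144685 -0.39716668  0.67362255]
[0.51296933 0.14167721 0.11408401] [-0.53772506 -0.40412086 -0.52464124]
[0.513191   0.14173463 0.1144043 ] [ 0.17907552 -0.15797829  0.9950637 ]
[250.92283091 227.33674444]
```

View pics/c3.png

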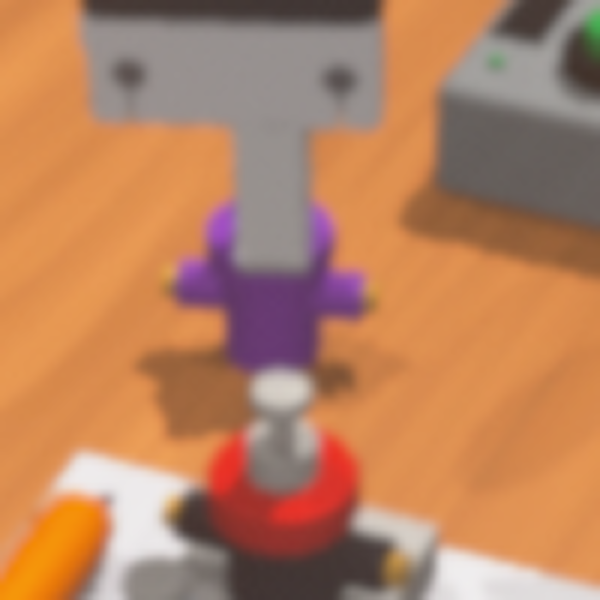

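The tip is at about (250,210) against a predicted 227, so the real tip is some 36 mm above the reported TCP, at z≈0.15. I'll go down 25 mm and re-check.

Emit:
arm_command([
  [0, 0, -0.01, 0],
  [0, 0, -0.02, 0],
  [0, 0, -0.03, 0],
  [0, 0, -0.04, 0],
  [0, 0, -0.046, 0],
  [0, 0, -0.05, 0],
  [0, 0, -0.05, 0],
])

```text
time: 3.7
tool_pos: [0.5128, 0.1416, 0.0887]
ee_rot: [-3.141, 0.001, 0.418]
wrist_force: [-0.4, 0.5, 0.3]
width: 0.0001
finger_force: 0.0
```

```bash
python3 - <<'E'
from h import *
for _ in range(3):
    S=robot.snapshot("side")[:,:,::-1]; o=robot.get_obs();print(o["tool_pos"],o["wrist_force"])
print(project("side",o["tool_pos"]),project("side",o["tool_pos"]+[0,0,.037]))
cv2.imwrite("pics/c4.png",cv2.resize(S[165:265,205:305],(600,600),interpolation=cv2.INTER_CUBIC))
E
```

```text
[0.51309076 0.14161397 0.08920339] [-0.22818005  0.08225916 -0.01735042]
[0.51333477 0.14165218 0.08955021] [-0.27154488  0.78602063 -0.6947431 ]
[0.51346346 0.14167774 0.08977001] [-0.08780945 -0.29753574  0.59463119]
[251.09443221 238.27523914] [250.6497654  221.58841221]
```

View pics/c4.png

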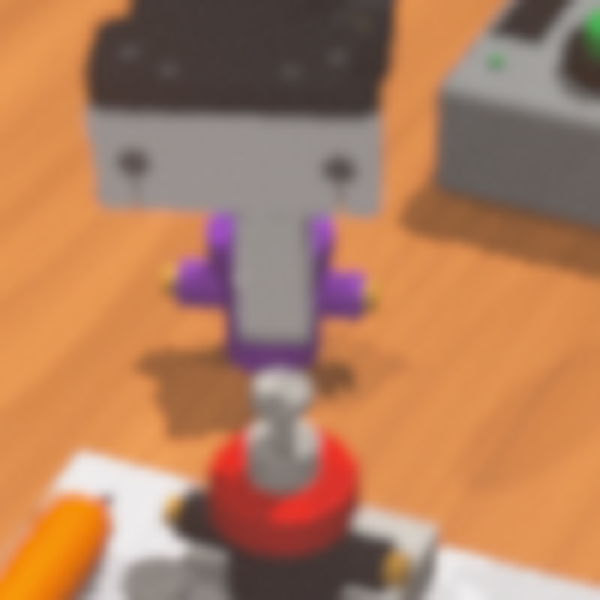

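The tip, at (250,222), is about 16 mm above the cap, at (252,229), and its shadow falls on the cap. I'll descend finely, checking the force.

Emit:
arm_command([
  [0, 0, -0.008, 0],
  [0, 0, -0.016, 0],
  [0, 0, -0.02, 0],
  [0, 0, -0.02, 0],
])

```text
time: 4.18
tool_pos: [0.5127, 0.1415, 0.0786]
ee_rot: [-3.141, 0.002, 0.418]
wrist_force: [0.5, 0.4, -0.3]
width: 0.0006
finger_force: 0.0
```

Emit:
arm_command([
  [0, 0, -0.004, 0],
  [0, 0, -0.008, 0],
  [0, 0, -0.008, 0],
  [0, 0, -0.008, 0],
])

```text
time: 4.52
tool_pos: [0.5132, 0.1416, 0.0754]
ee_rot: [3.142, 0.0, 0.418]
wrist_force: [-0.3, -0.2, -0.4]
width: 0.0004
finger_force: 0.0
```

Emit:
arm_command([
  [0, 0, -0.002, 0],
  [0, 0, -0.004, 0],
  [0, 0, -0.004, 0],
  [0, 0, -0.004, 0],
])

```text
time: 4.85
tool_pos: [0.5132, 0.1416, 0.0734]
ee_rot: [3.142, 0.0, 0.418]
wrist_force: [0.4, 0.9, 0.8]
width: 0.0006
finger_force: 0.0
```

Emit:
arm_command([
  [0, 0, -0.002, 0],
  [0, 0, -0.004, 0],
  [0, 0, -0.004, 0],
  [0, 0, -0.004, 0],
])

```text
time: 5.18
tool_pos: [0.5134, 0.1417, 0.0717]
ee_rot: [3.141, -0.0, 0.418]
wrist_force: [0.2, 0.0, 1.6]
width: 0.0004
finger_force: 0.5
```

Emit:
arm_command([
  [0, 0, -0.002, 0],
  [0, 0, -0.004, 0],
  [0, 0, -0.004, 0],
  [0, 0, -0.004, 0],
])

```text
time: 5.52
tool_pos: [0.5134, 0.1416, 0.0697]
ee_rot: [3.141, -0.0, 0.418]
wrist_force: [-0.2, -0.3, 2.6]
width: 0.0003
finger_force: 0.9
```

Emit:
arm_command([
  [0, 0, -0.002, 0],
  [0, 0, -0.004, 0],
  [0, 0, -0.004, 0],
  [0, 0, -0.004, 0],
])

```text
time: 5.85
tool_pos: [0.5134, 0.1417, 0.0677]
ee_rot: [3.141, -0.0, 0.418]
wrist_force: [-0.7, -0.7, 2.4]
width: 0.0005
finger_force: 1.3
```

Emit:
arm_command([
  [0, 0, -0.002, 0],
  [0, 0, -0.004, 0],
  [0, 0, -0.004, 0],
  [0, 0, -0.004, 0],
])

```text
time: 6.18
tool_pos: [0.5134, 0.1417, 0.0657]
ee_rot: [3.141, -0.0, 0.418]
wrist_force: [-0.2, -0.2, 3.0]
width: 0.0004
finger_force: 1.6
```

Emit:
arm_command([
  [0, 0, -0.001, 0],
  [0, 0, -0.002, 0],
  [0, 0, -0.002, 0],
  [0, 0, -0.002, 0],
])

```text
time: 6.52
tool_pos: [0.5134, 0.1417, 0.0647]
ee_rot: [3.141, -0.0, 0.418]
wrist_force: [-0.0, 0.6, 4.2]
width: 0.0
finger_force: 1.8
```

Emit:
arm_command([
  [0, 0, -0.001, 0],
  [0, 0, -0.002, 0],
  [0, 0, -0.002, 0],
  [0, 0, -0.002, 0],
])

```text
time: 6.85
tool_pos: [0.5134, 0.1417, 0.0638]
ee_rot: [3.141, -0.0, 0.418]
wrist_force: [-0.1, -0.2, 4.4]
width: 0.0006
finger_force: 2.3
```

Emit:
arm_command([
  [0, 0, -0.001, 0],
  [0, 0, -0.001, 0],
  [0, 0, -0.001, 0],
  [0, 0, -0.001, 0],
])

```text
time: 7.18
tool_pos: [0.5135, 0.1417, 0.0637]
ee_rot: [3.141, -0.001, 0.418]
wrist_force: [-0.7, 0.4, 6.4]
width: 0.0005
finger_force: 3.2
```

Force is now rising without further travel, so the stem is on its hard stop: fully pressed at 6.4 N. I'll retract straight up, then move across.

Emit:
arm_command([
  [0, 0, 0.01, 0],
  [0, 0, 0.03, 0],
  [0, 0, 0.06, 0],
  [0, 0, 0.1, 0],
  [0, 0, 0.14, 0],
  [0, 0, 0.16, 0],
  [0, 0, 0.16, 0],
  [0, 0, 0.16, 0],
])

```text
time: 7.85
tool_pos: [0.5132, 0.1417, 0.1428]
ee_rot: [3.142, 0.0, 0.418]
wrist_force: [-0.6, 0.3, 0.0]
width: 0.0009
finger_force: 0.0
```

Emit:
arm_command([
  [0, -0.06, 0, 0],
  [0.01, -0.14, 0, 0],
  [0.02, -0.22, 0, 0],
  [0.03, -0.3, 0, 0],
  [0.032, -0.38, 0, 0],
  [0.032, -0.46, 0, 0],
  [0.032, -0.54, 0, 0],
  [0.032, -0.58, 0, 0],
])

```text
time: 8.52
tool_pos: [0.5275, -0.1523, 0.1404]
ee_rot: [-3.14, 0.004, 0.414]
wrist_force: [0.2, -0.1, -0.2]
width: 0.0007
finger_force: 0.0
```

Emit:
arm_command([
  [0, 0, 0, 0],
  [0, 0, 0, 0],
  [0, 0, 0, 0],
  [0, 0, 0, 0],
])

```text
time: 8.85
tool_pos: [0.529, -0.1468, 0.1423]
ee_rot: [-3.14, 0.001, 0.42]
wrist_force: [-0.0, -0.1, -0.0]
width: 0.0004
finger_force: 0.0
```

Emit:
arm_command([
  [0, -0.012, 0, 0],
  [0, -0.022, 0, 0],
  [0, -0.022, -0.04, 0],
  [0, -0.022, -0.08, 0],
  [0, -0.022, -0.12, 0],
  [0, -0.022, -0.15, 0],
  [0, -0.022, -0.16, 0],
  [0, -0.022, -0.16, 0],
])

```text
time: 9.52
tool_pos: [0.5282, -0.1587, 0.0614]
ee_rot: [-3.139, 0.002, 0.418]
wrist_force: [-0.3, -0.6, -0.0]
width: 0.0003
finger_force: 0.0
```

```bash
python3 - <<'E'
from h import *
S=robot.snapshot("side")[:,:,::-1]; T=robot.snapshot("top")[:,:,::-1];o=robot.get_obs();print(o["tool_pos"],o["wrist_force"])
print(project("side",o["tool_pos"]+[0,0,.036]))
cv2.imwrite("pics/c5.png",np.hstack([cv2.resize(S[120:220,260:360],(400,400),interpolation=cv2.INTER_CUBIC),cv2.resize(S[205:285,220:300],(400,400),interpolation=cv2.INTER_CUBIC)]))
E
```

```text
[ 0.52984762 -0.15946607  0.06395915] [0.58714595 0.41670344 0.77888035]
[308.40849254 157.62962968]
```

View pics/c5.png

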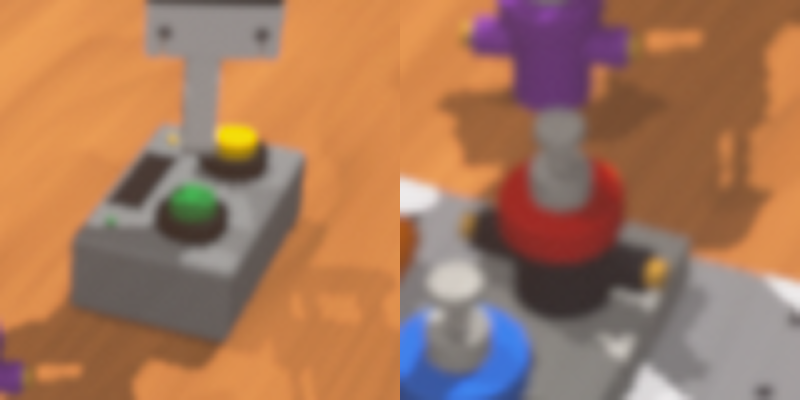

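The tip at (310,156) sits above the green button at (308,167), as predicted, and the red valve stands upright with its stem up. I'll press down in steps.

Emit:
arm_command([
  [0, 0, -0.012, 0],
  [0, 0, -0.024, 0],
  [0, 0, -0.036, 0],
  [0, 0, -0.036, 0],
  [0, 0, -0.036, 0],
])

```text
time: 10.03
tool_pos: [0.5288, -0.1592, 0.0444]
ee_rot: [-3.141, 0.001, 0.418]
wrist_force: [0.9, -0.0, 0.3]
width: 0.0003
finger_force: 0.0
```

Emit:
arm_command([
  [0, 0, -0.004, 0],
  [0, 0, -0.008, 0],
  [0, 0, -0.008, 0],
  [0, 0, -0.008, 0],
])

```text
time: 10.37
tool_pos: [0.5292, -0.1593, 0.041]
ee_rot: [3.142, 0.0, 0.418]
wrist_force: [1.1, 0.4, 1.2]
width: 0.0005
finger_force: 0.0
```

Emit:
arm_command([
  [0, 0, -0.002, 0],
  [0, 0, -0.004, 0],
  [0, 0, -0.004, 0],
  [0, 0, -0.004, 0],
])

```text
time: 10.7
tool_pos: [0.5292, -0.1593, 0.039]
ee_rot: [3.142, 0.0, 0.418]
wrist_force: [0.7, 0.4, -0.4]
width: 0.0004
finger_force: 0.0
```

Emit:
arm_command([
  [0, 0, -0.002, 0],
  [0, 0, -0.004, 0],
  [0, 0, -0.004, 0],
  [0, 0, -0.004, 0],
])

```text
time: 11.03
tool_pos: [0.5292, -0.1593, 0.0369]
ee_rot: [-3.141, 0.0, 0.418]
wrist_force: [-0.1, 0.7, 0.1]
width: 0.0007
finger_force: 0.0
```

Emit:
arm_command([
  [0, 0, -0.002, 0],
  [0, 0, -0.004, 0],
  [0, 0, -0.004, 0],
  [0, 0, -0.004, 0],
])

```text
time: 11.37
tool_pos: [0.5293, -0.1593, 0.035]
ee_rot: [3.142, 0.0, 0.418]
wrist_force: [-0.2, 0.1, 0.3]
width: 0.0003
finger_force: 0.0
```

Emit:
arm_command([
  [0, 0, -0.002, 0],
  [0, 0, -0.004, 0],
  [0, 0, -0.004, 0],
  [0, 0, -0.004, 0],
])

```text
time: 11.7
tool_pos: [0.5294, -0.1594, 0.0334]
ee_rot: [3.141, -0.0, 0.418]
wrist_force: [-1.6, 0.3, 2.1]
width: 0.0007
finger_force: 1.1
```

Emit:
arm_command([
  [0, 0, -0.001, 0],
  [0, 0, -0.002, 0],
  [0, 0, -0.002, 0],
  [0, 0, -0.002, 0],
])

```text
time: 12.03
tool_pos: [0.5293, -0.1594, 0.0322]
ee_rot: [3.141, -0.0, 0.418]
wrist_force: [0.2, 0.8, 4.0]
width: 0.0006
finger_force: 1.4
```

Emit:
arm_command([
  [0, 0, -0.002, 0],
  [0, 0, -0.004, 0],
  [0, 0, -0.004, 0],
  [0, 0, -0.004, 0],
])

```text
time: 12.37
tool_pos: [0.5294, -0.1594, 0.0302]
ee_rot: [3.141, -0.0, 0.418]
wrist_force: [-2.8, 0.4, 3.5]
width: 0.0003
finger_force: 2.0
```

Emit:
arm_command([
  [0, 0, -0.001, 0],
  [0, 0, -0.002, 0],
  [0, 0, -0.002, 0],
  [0, 0, -0.002, 0],
])

```text
time: 12.7
tool_pos: [0.5294, -0.1594, 0.0292]
ee_rot: [3.141, -0.0, 0.418]
wrist_force: [-0.7, 0.9, 3.9]
width: 0.0002
finger_force: 2.3
```

Emit:
arm_command([
  [0, 0, -0.001, 0],
  [0, 0, -0.002, 0],
  [0, 0, -0.002, 0],
  [0, 0, -0.002, 0],
])

```text
time: 13.03
tool_pos: [0.5294, -0.1594, 0.0287]
ee_rot: [3.141, -0.0, 0.418]
wrist_force: [-2.2, 1.1, 6.9]
width: 0.0007
finger_force: 3.5
```

Emit:
arm_command([
  [0, 0, -0.001, 0],
  [0, 0, -0.001, 0],
  [0, 0, -0.001, 0],
])

```text
time: 13.28
tool_pos: [0.5294, -0.1594, 0.0287]
ee_rot: [3.141, -0.0, 0.418]
wrist_force: [-2.5, 0.4, 7.8]
width: 0.0005
finger_force: 4.3
```

Emit:
arm_command([
  [0, 0, 0.01, 0],
  [0, 0, 0.04, 0],
  [0, 0, 0.08, 0],
  [0, 0, 0.12, 0],
  [0, 0, 0.16, 0],
  [0, 0, 0.2, 0],
  [0, 0, 0.24, 0],
  [0, 0, 0.26, 0],
])

```text
time: 13.95
tool_pos: [0.5302, -0.1597, 0.1594]
ee_rot: [3.139, -0.002, 0.418]
wrist_force: [1.0, -0.4, 0.9]
width: 0.0006
finger_force: 0.0
```

Emit:
arm_command([
  [0, 0, 0, 0],
  [0, 0, 0, 0],
  [0, 0, 0, 0],
  [0, 0, 0, 0],
  [0, 0, 0, 0],
  [0, 0, 0, 0],
])

```text
time: 14.45
tool_pos: [0.5288, -0.1591, 0.1564]
ee_rot: [-3.14, 0.001, 0.418]
wrist_force: [-1.1, 0.2, 0.2]
width: 0.0001
finger_force: 0.0
```

The button reached its hard stop, with z unchanged while the force rose, and the arm has withdrawn clear. Handing in.

```bash
python3 -c "
from bench import robot
print(robot.close_job())"
```

```text
the job is handed in; nothing more can be done
None
```

I pressed the red valve's stem to its hard stop (about 6 N), let it spring back, then pressed the green button to its stop (about 8 N), withdrew and handed the job in; the hand-in returned no verdict.

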